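# Latch the wide ultrasonic bath

## Task

Two ultrasonic cleaning baths stand side by side on the steel bench with their hinged lids half open. Shut the wide bath: swing its lid down and push it down near its front edge, against the springy seal, until the latch catches and holds the lid when you let go. Leave the small bath's lid standing open as it is.

Things in the scene. Friction and masses are not known exactly. Their poses are not given: they have to be found in the camera images.
- wide_bath: The wide bath, fixed: steel tank 180 mm deep (its x), 280 mm wide (y), 150 mm high, with a blue-framed windowed lid. Origin: centre of its underside, 0 to 35 mm above the bench on levelling feet; z up; its front (panel, latch) faces its own -x, roughly to the robot. The lid's hinge runs along y at x = +90, z = 150 mm. The small bath is alike but 170 mm wide, 150 deep, 130 high; either may be on the left.
- wide_lid (a joint): Angle of the wide lid, rad. 0: level, seal crushed, hard stop; 0.05: resting on the free seal, unlatched; starts at 0.35 to 0.75. A stiff hinge (0.4 N m) keeps it where it is left. Below 0.05 the seal pushes back; the latch clicks at about 0.02 and holds it there. At the press point this takes 10 to 15 N, the hard stop about 14 N.
- wide_press (a point): Where to push the wide lid: on its upper face, midway along its width, 155 mm from the hinge line, 31 mm in from the front edge; it moves with the lid. In the lid's frame (on the hinge line, parallel to the bath's at 0 rad) it is at x = -155, z = +16 mm: 166 mm above the bath's origin when level. The lid is a flat plate 280 mm wide, 186 long, 12 thick.
- small_press (a point): The like point on the small bath's lid, to be left alone: upper face, midway along its width, 129 mm from its hinge, 27 mm from its front edge. That lid stands open 0.4 to 0.8 rad and stays so.

How it is judged (in metres and radians):
At the end, for the whole second after the job is handed in: The wide bath's lid is held down by its latch, at less than 0.032 rad and at rest with nothing pushing on it (unlatched, the seal lifts it to above 0.04), and the small bath's lid is still open, within 30 mm of where it was (value of joint wide_lid below 0.032 rad and not (velocity of joint wide_lid above 0.05 rad/s) and distance of small_press from where it was at the start of the episode below 0.03 m); the robot touches nothing.
It fails at once if the small bath's lid is pushed by more than 30 mm (distance of small_press from where it was at the start of the episode above 0.03 m).
It also fails if it takes over 32 s, if anything falls off the work surface, if the arm or the gripper's body presses on something with over 40 N, if the wrist force passes 120 N, or if a joint passes its speed limit or range.

## Robot

A 6-joint arm with a two-finger parallel gripper is mounted at the origin on the work surface. World frame = base frame: x ahead of the robot, y to its left, z up, the work surface at z = 0. Lengths are in mm, angles in rad, forces in N, time in s.
With the tool pointing down it reaches from about 275 to 750 mm from the base axis. Payload 10.2 kg.
Tool frame: the origin (TCP) lies between the finger pads; the fingertips stand 17 mm ahead of it and the grasp point (between the pads) lies 2 mm behind it (tips_ahead is the distance from the TCP to the fingertips, in mm); z points along the fingers, y is the line along which they close (so a half turn about z gives the same grasp; the last joint's range is limited). The gripper opens to 85 mm and grips with 20 to 120 N. Pads are 22 mm wide; open, the fingers measure 114 mm over their backs; the gripper's body (76 mm by 85 mm) begins 54 mm behind the grasp point. The pads swing forward as they close: fully open they stand 13 mm farther back than shut.
Start: joints at [1.109, 0.313, 1.498, -0, 1.331, -0.223], TCP at [124.195, 510.105, 248.294] pointing down, gripper open.
Joint ranges: [-2.94, 2.94], [-0.97, 2.17], [0.19, 2.56], [-1.23, 4.37], [0.02, 3.11], [-2.88, 2.88]. Speed limits (rad/s): [2.39, 2.39, 3.01, 3.14, 3.14, 3.14].

## Interface

Orientations are given as a unit quaternion [w, x, y, z].
In Python, from rig import sense, capture, finish_job, boxes_of, tips_ahead gives the robot as it stands.
- The arm moves only by the tool drive_tool, never from a script. Its argument "commands" is text: rows parted by semicolons, each of 7 numbers parted by spaces: the shift along the world's x, y, z in units of 0.1 m (1.0 is 0.1 m), then the turn, a rotation vector about the world's x, y, z in units of pi/4 rad (1.0 is pi/4 rad), then the opening in per cent of the stroke, from 0 (shut) to 100 (fully open). A call has 1 to 20 rows; each row shifts and turns the commanded pose from where the row before left it; what a row does not reach is not made up. A row lasts 1/12 s, in which the tool goes at most 41.7 mm and 7.16 degrees, less where a joint would pass 70% of its speed; a pose out of reach is approached as far as the arm can. A call with a number of a shift or a turn outside -1 to 1 is refused whole. A call with a gripper value outside its range is refused whole. The fingers move at their own pace and stop on an object; "force" is the grip in N (left out, the last holds). Time passes only in rows, so rows that do not move let the fingers close. It gives the time, the measured TCP pose, the force, the opening and the grip force at its end, in the units of the state.
- sense(): the state, without advancing time (a new reading comes with each control period).
- capture(name): name is "scene" or "side" or "wrist"; returns a dict with "pixels" (420x560x3 uint8, blue, green, red), "fov_y" (degrees; the focal length in pixels is half the picture's height over the tangent of half this angle, whatever the lens; pixels are square), "cx", "cy" (the principal point, pixels), "position" and "attitude" of the camera in the world; the wrist camera has in their place "tool_from_camera" (4x4, takes a point from camera to tool coordinates, whose origin is the TCP and whose axes are the flange's). Camera axes: x right, y down, z forward; pixel columns grow to the right and rows downward; lengths in mm; the calibration is good to about 2 mm. A picture is of the moment at which its call begins: read the wrist's pose just before it. There is no depth.
- finish_job(): hands the job in; it is judged then, once.
Trained networks look in a picture, given as the dict that the camera call returned (one of the last four; its "shot" number tells which), for a name from the list of things; names that differ only in an ending like _2 or _b are one class to them, and where a whole thing is asked for, a point or a joint stands for the part that bears it (a point fixed in the world has none). Each returns a list of dicts, best first, with "confidence" (0 to 1); they miss things now and then, are a little off and sometimes report something else, mostly with a low value. They report only what shows in the picture. A call takes as long as a camera call.
- boxes_of(picture, name): "position" ([column, row] in pixels, amid what is visible of it).
The state is a dict: "time_s": time; "joints": joint angles; "dq": joint speeds; "tau": joint torques, N m; "eef_pos": TCP position; "ee_rot": TCP orientation; "force": force on the tool from outside, world axes, zero at the start; "wrist_torque": the same for the moment, N m; "grip_width": opening from 0.0 (shut) to 1.0 (fully open); "grip_force": force on a finger pad.
Only numpy, scipy, OpenCV 4.12 (cv2) and the standard library are available. Lean on these libraries where they do the work, as an engineer would, in place of code of your own. Each camera call takes 0.05 s, during which the arm holds its last target. There are 200 camera calls.

## Working session

There is one attempt and no reset: what is moved stays moved. The work goes in short steps, Python scripts to look and compute and a tool call to move; the robot and the scene stay as the last step left them, time stands still between calls to the robot, and variables do not carry over. Pictures are saved under pics/ and viewed, at most 10 in all, crops included, and the job is handed in when it is done.

Besides the shell and the picture viewer there is one more tool, called after ">>>" in YAML: its name, and indented under it one key for each argument. drive_tool: Moves the arm, as the interface text tells. Shifts and turns lie within -1 to 1; 1 stands for 0.1 m of shift or pi/4 rad of turn. Its arguments: {"type":"object","properties":{"commands":{"type":"string"},"force":{"type":"number"}},"required":["commands"]}

```bash
mkdir -p pics
python3 - <<'E'
from rig import *
import cv2,numpy as np,pickle
d={}
for n in("scene","side"):
    p=capture(n);d[n]=p;cv2.imwrite(f"pics/{n}.png",p["pixels"])
    print(n,p["fov_y"],p["cx"],p["cy"],p["position"],p["attitude"])
    for k in("wide_bath","wide_lid","wide_press","small_press"):
        print(k,[(np.round(b["position"]),round(b["confidence"],2)) for b in boxes_of(p,k)[:3]])
pickle.dump(d,open("d.pkl","wb"))
s=sense();print(s["time_s"],s["eef_pos"],s["ee_rot"],s["force"])
cv2.imwrite("pics/both.png",cv2.resize(np.hstack([d["scene"]["pixels"],d["side"]["pixels"]]),(800,300)))
E
```

```text
scene 49.54023912182159 274.7936122463701 213.52879080071997 [1149.59635914 -301.20769648  942.58234469] [-0.29061527  0.80011967  0.49616619 -0.17079341]
wide_bath [(array([204., 238.]), 0.9), (array([198., 224.]), 0.15)]
wide_lid [(array([198., 225.]), 0.89)]
wide_press [(array([195., 225.]), 0.6)]
small_press [(array([364., 153.]), 0.68)]
side 44.32846178728515 282.4632473547381 209.51746224646212 [ 280.38541686 -688.45993192 1057.85583466] [-0.32403276  0.92431439 -0.18994166  0.0675858 ]
wide_bath [(array([312., 268.]), 0.58)]
wide_lid [(array([323., 237.]), 0.88)]
wide_press [(array([322., 237.]), 0.6)]
small_press [(array([231., 115.]), 0.77)]
0.5 [124.18854427 510.10101067 248.26417116] [-2.68919137e-05  1.19127638e-01  9.92878948e-01 -2.06108794e-05] [ 0.21757276 -0.22348773 -0.91181377]
```

View pics/scene.png

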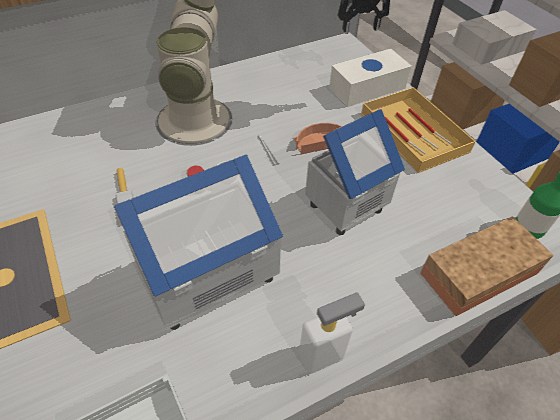

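View pics/side.png

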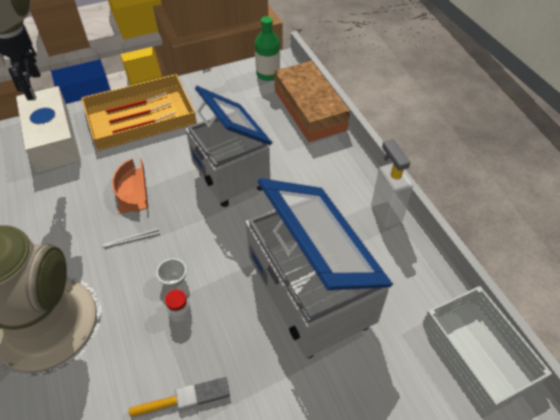

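The pictures show the wide bath with its lid corners at scene (117,205), (248,157), (281,235), (163,291) and side (328,286), (260,181), (322,187), (388,284). The small bath stands to its left (+y).

```bash
cat > h.py <<'E'
import numpy as np,pickle
from scipy.spatial.transform import Rotation as R
from scipy.optimize import least_squares
d=pickle.load(open("d.pkl","rb"))
def proj(p,X):
    a=np.array(p["attitude"]);C=R.from_quat(a[[1,2,3,0]]).as_matrix()
    q=(np.atleast_2d(X)-p["position"])@C
    f=210/np.tan(np.radians(p["fov_y"]/2))
    return q[:,:2]/q[:,2:]*f+[p["cx"],p["cy"]]
def lid(v,P,hx=90,hz=150):  # lid frame -> world
    x,y,z,yaw,th=v
    P=R.from_euler("y",th).apply(P)+[hx,0,hz]
    return R.from_euler("z",yaw).apply(P)+[x,y,z]
E
python3 - <<'E'
from h import *
P=np.array([[-186,-140,16],[-186,140,16],[0,140,16],[0,-140,16.]])
O={"scene":[[117,205],[248,157],[281,235],[163,291]],"side":[[328,286],[260,181],[322,187],[388,284]]}
f=lambda v:np.concatenate([(proj(d[n],lid(v,P))-O[n]).ravel() for n in O])
s=least_squares(f,[500,0,15,0,.5],loss="soft_l1",x_scale=[100,100,10,.3,.3])
v=s.x;print(np.round(v,3));print(np.round(f(v).reshape(-1,4,2),1).tolist())
np.save("v.npy",v)
for th in(v[4],.05,.02,0):print(round(th,3),lid([*v[:4],th],[[-155,0,16]]).round(1))
print("press px",proj(d["scene"],lid(v,[[-155,0,16]])))
t=least_squares(lambda X:np.concatenate([proj(d["scene"],X)[0]-[364,153],proj(d["side"],X)[0]-[231,115]]),[400,250,200])
print("small lid mid",t.x,t.fun)
E
```

```text
[ 5.70039e+02 -1.65538e+02  1.80320e+01  6.80000e-02  6.28000e-01]
[[[-0.3, 0.5], [0.5, -2.7], [3.6, 1.3], [-5.8, 5.2]], [[-0.7, 0.2], [-3.1, -3.4], [-2.9, 0.7], [2.1, -0.0]]]
0.628 [[ 544.  -167.3  272. ]]
0.05 [[ 506.2 -169.9  191.8]]
0.02 [[ 505.5 -169.9  187.1]]
0 [[ 505.2 -169.9  184. ]]
press px [[192.39310391 192.97960752]]
small lid mid [548.67039022 247.27580833 216.9738059 ] [ 0.49634428 -0.77347455  0.45968341  0.85005288]
```

>>> drive_tool:
  commands: "0 0 0.35 0 0 0 0;0 0 0.35 0 0 0 0;0 0 0.35 0 0 0 0;0.2 -0.33 0 0 0 0 0;0.2 -0.33 0 0 0 0 0;0.2 -0.33 0 0 0 0 0;0.2 -0.33 0 0 0 0 0;0.2 -0.33 0 0 0 0 0;0.2 -0.33 0 0 0 0 0;0.2 -0.33 0 0 0 0 0;0.2 -0.33 0 0 0 0 0;0.2 -0.33 0 0 0 0 0;0.2 -0.33 0 0 0 0 0;0.2 -0.33 0 0 0 0 0;0.2 -0.33 0 0 0 0 0;0.2 -0.33 0 0 0 0 0;0.2 -0.33 0 0 0 0 0;0.2 -0.33 0 0 0 0 0;0.2 -0.33 0 0 0 0 0;0 0 0 0 0 0 0"

```text
time_s: 2.17
eef_pos: [446.2, -22.6, 352.2]
ee_rot: [-0.001, 0.122, 0.993, -0.0]
force: [-0.2, 0.4, -0.6]
grip_width: 0.001
grip_force: 0.0
```

>>> drive_tool:
  commands: "0.2 -0.29 0 0 0 0 0;0.2 -0.29 0 0 0 0 0;0.2 -0.29 0 0 0 0 0;0.2 -0.29 0 0 0 0 0;0.2 -0.29 0 0 0 0 0;0 0 0 0 0 0 0;0 0 0 0 0 0 0"

```text
time_s: 2.75
eef_pos: [544.5, -163.8, 352.1]
ee_rot: [-0.001, 0.12, 0.993, 0.0]
force: [-0.3, 0.8, 0.0]
grip_width: 0.001
grip_force: 0.0
```

Run:
```python
from h import *
from rig import *
import cv2
s=sense();print(s["eef_pos"],s["force"],tips_ahead)
v=np.load("v.npy");ims=[]
for n in("scene","side"):
    p=capture(n);im=p["pixels"].copy()
    P=np.array([[-186,-140,16],[-186,140,16],[0,140,16],[0,-140,16.]])
    cv2.polylines(im,[proj(p,lid(v,P)).round().astype(int)],True,(0,255,255),1)
    c=proj(p,lid(v,[[-155,0,16]]))[0].round().astype(int);cv2.circle(im,tuple(map(int,c)),4,(0,0,255),-1)
    ims.append(im[90:390,60:460])
cv2.imwrite("pics/chk.png",np.hstack(ims))
```

```text
[ 544.50116217 -163.80182817  352.14997644] [-0.28739626  0.80281931  0.03476931] 17.0
```

View pics/chk.png

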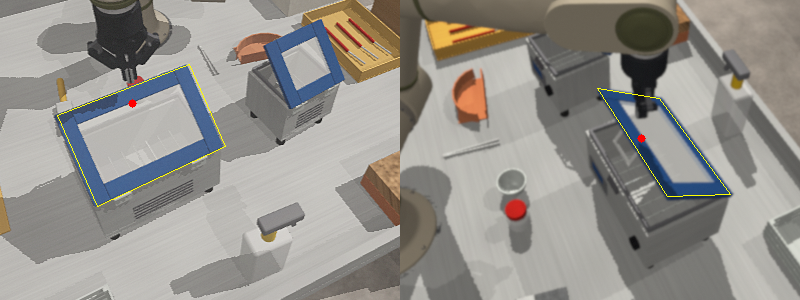

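The overlay matches the blue lid in both views. The gripper hangs above the red press point, at about (132,103) in the left crop. Now descend along the press point's arc.

Run:
```python
from h import *
v=np.load("v.npy")
for t in np.arange(.65,-.03,-.05):print(round(t,2),(lid([*v[:4],t],[[-155,0,16]])+[0,0,17]).round(0))
```

```text
0.65 [[ 546. -167.  292.]]
0.6 [[ 541. -167.  286.]]
0.55 [[ 536. -168.  280.]]
0.5 [[ 532. -168.  273.]]
0.45 [[ 528. -168.  267.]]
0.4 [[ 524. -169.  260.]]
0.35 [[ 520. -169.  253.]]
0.3 [[ 517. -169.  246.]]
0.25 [[ 514. -169.  239.]]
0.2 [[ 511. -170.  232.]]
0.15 [[ 509. -170.  224.]]
0.1 [[ 508. -170.  216.]]
0.05 [[ 506. -170.  209.]]
-0.0 [[ 505. -170.  201.]]
```

>>> drive_tool:
  commands: "0 -0.03 -0.25 0 0 0 0;0 0 -0.2 0 0 0 0;0 0 -0.1 0 0 0 0;0 0 -0.05 0 0 0 0;0 0 0 0 0 0 0"

```text
time_s: 3.27
eef_pos: [544.0, -165.2, 293.4]
ee_rot: [-0.0, 0.119, 0.993, 0.0]
force: [0.8, -0.4, 0.4]
grip_width: -0.001
grip_force: 0.0
```

>>> drive_tool:
  commands: "-0.03 0 -0.07 0 0 0 0;-0.05 0 -0.06 0 0 0 0;-0.04 -0.01 -0.07 0 0 0 0;-0.04 -0.01 -0.06 0 0 0 0;-0.04 -0.01 -0.07 0 0 0 0;-0.04 0 -0.07 0 0 0 0"

```text
time_s: 3.77
eef_pos: [519.9, -169.2, 252.9]
ee_rot: [0.0, 0.119, 0.993, -0.0]
force: [1.4, -0.2, 0.6]
grip_width: 0.003
grip_force: 0.5
```

>>> drive_tool:
  commands: "-0.03 0 -0.07 0 0 0 0;-0.03 0 -0.07 0 0 0 0;-0.03 0 -0.07 0 0 0 0;-0.02 0 -0.08 0 0 0 0;-0.01 0 -0.07 0 0 0 0;0 0 0 0 0 0 0"

```text
time_s: 4.27
eef_pos: [508.0, -169.0, 216.4]
ee_rot: [-0.0, 0.119, 0.993, -0.0]
force: [0.4, 0.6, 1.5]
grip_width: -0.004
grip_force: 0.0
```

Run:
```python
from rig import *
import cv2
cv2.imwrite("pics/s2.png",cv2.resize(capture("side")["pixels"][100:370,180:460],None,fx=2,fy=2))
```

```text
(no output)
```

View pics/s2.png

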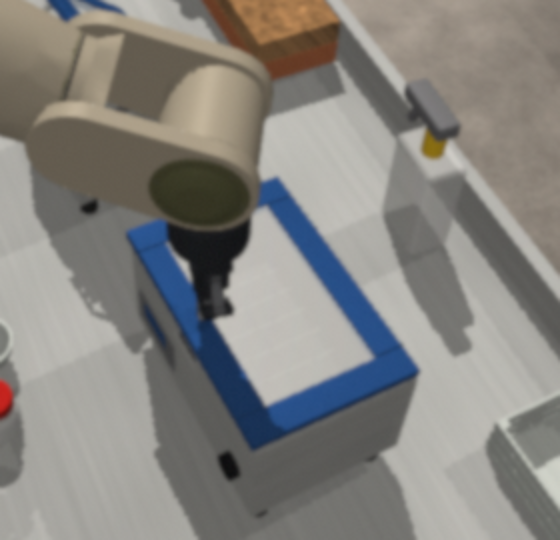

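The lid is nearly level and the fingertips sit on its front frame, near (212,312) in the crop. Now press slowly.

>>> drive_tool:
  commands: "-0.01 0 -0.04 0 0 0 0;-0.01 0 -0.04 0 0 0 0;0 0 -0.02 0 0 0 0;0 0 0 0 0 0 0"

```text
time_s: 4.65
eef_pos: [507.0, -169.0, 209.0]
ee_rot: [0.002, 0.119, 0.993, -0.0]
force: [-0.3, 1.5, 13.5]
grip_width: 0.0
grip_force: 6.6
```

>>> drive_tool:
  commands: "0 0 -0.02 0 0 0 0;0 0 -0.02 0 0 0 0;0 0 0 0 0 0 0"

```text
time_s: 4.9
eef_pos: [507.0, -169.0, 208.7]
ee_rot: [0.003, 0.119, 0.993, -0.001]
force: [-12.5, 6.5, 41.7]
grip_width: 0.002
grip_force: 20.9
```

Hard stop reached. Lift off and check.

>>> drive_tool:
  commands: "0 0 0.05 0 0 0 0;0 0 0.1 0 0 0 0;0 0 0.2 0 0 0 0;0 0 0.35 0 0 0 0;0 0 0.35 0 0 0 0;-0.35 0.1 0.1 0 0 0 0;-0.35 0.1 0 0 0 0 0;-0.35 0.1 0 0 0 0 0;-0.35 0.1 0 0 0 0 0;0 0 0 0 0 0 0;0 0 0 0 0 0 0"

```text
time_s: 5.82
eef_pos: [365.3, -128.5, 318.7]
ee_rot: [0.0, 0.119, 0.993, -0.0]
force: [0.2, -0.5, -0.2]
grip_width: 0.0
grip_force: 0.0
```

Run:
```python
from h import *
from rig import *
import cv2
v=np.load("v.npy");ims=[]
P=np.array([[-186,-140,16],[-186,140,16],[0,140,16],[0,-140,16.]])
for n in("scene","side"):
    p=capture(n);im=cv2.resize(p["pixels"],None,fx=3,fy=3,interpolation=cv2.INTER_CUBIC)
    for th,c in((.02,(0,255,0)),(.06,(0,0,255))):
        cv2.polylines(im,[((proj(p,lid([*v[:4],th],P))+.5)*3).round().astype(int)],True,c,1)
    x,y=(proj(p,lid([*v[:4],.02],[[-186,0,16]]))[0]*3).astype(int)
    ims.append(im[max(0,y-270):y+330,max(0,x-200):x+200][:590])
cv2.imwrite("pics/c3.png",np.hstack([i[:min(map(len,ims))] for i in ims]))
```

```text
(no output)
```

View pics/c3.png

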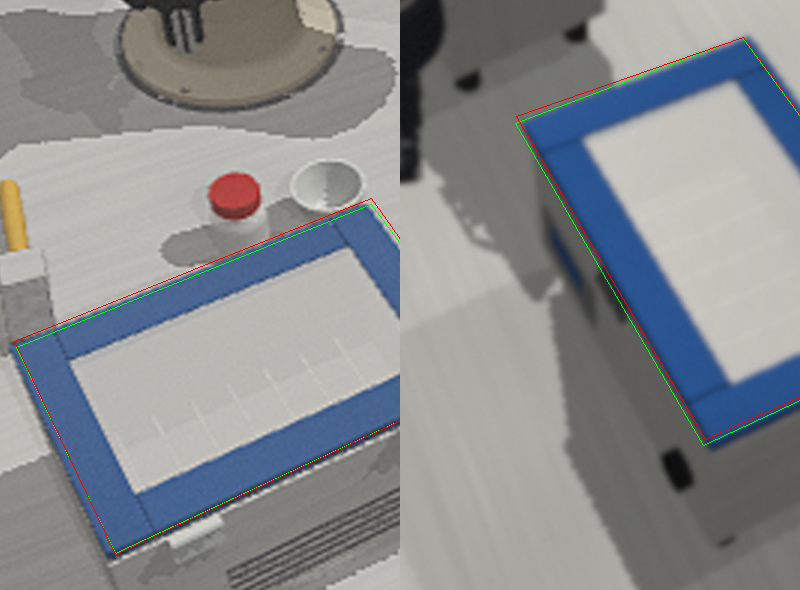

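The lid edges match the 0.02 rad outline (green). To confirm, I'll probe at z≈214: a latched lid should meet the tip at about 212, an unlatched one at about 216.

>>> drive_tool:
  commands: "0.35 -0.1 0 0 0 0 0;0.35 -0.1 0 0 0 0 0;0.35 -0.1 0 0 0 0 0;0.35 -0.1 0 0 0 0 0;0.02 0 -0.35 0 0 0 0;0 0 -0.35 0 0 0 0;0 0 -0.2 0 0 0 0;0 0 -0.1 0 0 0 0;0 0 -0.02 0 0 0 0;0 0 -0.02 0 0 0 0;0 0 0 0 0 0 0;0 0 0 0 0 0 0"

```text
time_s: 6.92
eef_pos: [508.8, -169.2, 215.6]
ee_rot: [0.001, 0.119, 0.993, -0.0]
force: [-0.5, 0.4, 0.0]
grip_width: 0.002
grip_force: 0.0
```

>>> drive_tool:
  commands: "0 0 -0.02 0 0 0 0;0 0 0 0 0 0 0;0 0 0 0 0 0 0"

```text
time_s: 7.17
eef_pos: [508.3, -168.9, 212.7]
ee_rot: [0.0, 0.119, 0.993, -0.0]
force: [-0.7, 0.1, 0.4]
grip_width: 0.003
grip_force: 0.0
```

There's no contact 4 mm above the hard stop, so the lid is at or below about 0.026 rad and latched. Retreat and hand in.

>>> drive_tool:
  commands: "0 0 0.2 0 0 0 0;0 0 0.35 0 0 0 0;0 0 0.35 0 0 0 0;0 0 0.2 0 0 0 0;0 0 0 0 0 0 0;0 0 0 0 0 0 0"

```text
time_s: 7.67
eef_pos: [508.3, -169.0, 323.0]
ee_rot: [0.001, 0.119, 0.993, -0.0]
force: [-0.8, 0.5, -0.4]
grip_width: 0.006
grip_force: 0.0
```

```bash
python3 -c "
from rig import *
s=sense();print(s['eef_pos'],s['force']);print(finish_job())"
```

```text
[ 508.31180577 -168.97657716  322.97814817] [-0.82865538  0.51446054 -0.40086989]
the job is handed in; nothing more can be done
None
```

The wide bath's lid is pressed shut and, by the probe check, latched; the small bath's lid was never touched, and I handed the job in at about 7.7 s with the arm clear (no verdict was returned).

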